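# Index an inclined decorating wheel to its pointer

### The job

Turn the inclined decorating wheel by its rim, regripping as often as needed, until the red line engraved on it points straight at the brass pointer, then let go and leave it there. Do not touch the glazed tile in the middle of the wheel or the pointer, and leave the cups, pot and bowl standing about where they are.

Things in the scene. Friction and masses are not known exactly. Their poses are not given: they have to be found in the camera images.
- stand: blue cast stand, fixed to the table at a varying place and yaw. Origin on the table under the wheel's centre, z up. Base plate x -160..90, y -60..110 mm, 16 thick; column y 47..97, 91 high. Behind the wheel only a bearing housing (radius 27 mm about the axis) stands. The wheel leans 35 degrees from upright: its axis, out of the tile face, is (0, -0.819, 0.574) in this frame
- wheel_center (a point): centre of the aluminium wheel (radius 110 mm, 18 mm thick), mid-thickness, 135 mm above the stand's origin, axes as the stand's. Its highest rim point lies in direction (0, 0.574, 0.819), the pointer in direction (-1, 0, 0). Both faces are free to grip from radius 62 mm to the rim; for a square pinch the fingers close along the axis and point to the centre, so the tool leans with the wheel
- wheel_mark (a point): outer end of the red engraved line (6 mm wide, radial, on both faces from radius 63 mm to the rim and across the rim), at the rim, mid-thickness; turns with the wheel; its z axis is the wheel's axis out of the tile face, its x axis points from the mark to the wheel's centre
- pointer_tip (a point): tip of the fixed brass pointer, 4 mm outside the rim at the stand's -x end of the horizontal diameter; held by a thin steel post at the stand's x = -146 mm, up to 145 mm high, rising from the base
- wheel (a joint): turn of the wheel, rad, positive clockwise as seen facing the tile: 0 when the red line faces the pointer, 1.57 when it is at the top; so going to 0 carries the rim's top towards the pointer. Starts between 1.4 and 2.4; stops at -3 and 3. A stiff bearing (0.8 N m, 7.5 N at the rim, slight damping) keeps it where it is left
- glazed_tile: black-and-white test tile, 52 x 85 x 6 mm, fixed on the middle of the wheel's face on a black rubber disc of radius 60 mm; not to be touched
- pointer: the brass pointer with its steel post, part of the stand, with the stand's origin; not to be touched
- pigment_pot: blue pigment pot with white lid, 52 mm wide, 65 mm high, loose bystander beside the stand; origin under its middle
- green_cup: pale green cup, 68 mm wide, 55 mm high, loose bystander beside the stand; origin under its middle
- blue_mug: blue-green mug, 90 mm wide, 86 mm high, loose bystander to the left; origin under its middle
- wood_bowl: small wooden bowl, 122 mm wide, 42 mm high, loose bystander on the right; origin under its middle

How it is judged:
By the outcome, as a careful person would: the job done as asked, in the order asked, and still so for the second after the job is handed in, with the robot touching nothing.
It also fails if it takes over 58 s, if anything falls off the work surface, if the arm or the gripper's body presses on something with over 40 N, if the wrist force passes 120 N, or if a joint passes its speed limit or range.

### The arm

A 6-joint arm with a two-finger parallel gripper is mounted at the origin on the work surface; the furniture and walls round the work are solid. World frame = base frame: x ahead of the robot, y to its left, z up, the work surface at z = 0. Lengths are in mm, angles in degrees, forces in N, time in s.
With the tool pointing down it reaches from about 350 to 775 mm from the base axis. Payload 5.5 kg.
Tool frame: the origin (TCP) lies at the very end of the fingers, on their centre line; the grasp point (between the pads) lies 19 mm behind it; z points along the fingers, y is the line along which they close (so a half turn about z gives the same grasp; the last joint's range is limited). The gripper opens to 85 mm and grips with 20 to 120 N. Pads are 22 mm wide; open, the fingers measure 114 mm over their backs; the gripper's body (76 mm by 85 mm) begins 54 mm behind the grasp point. The pads swing forward as they close: fully open they stand 13 mm farther back than shut.
Start: joints at [62.934, 17.945, 2.641, 74.691, 0, 82.002], TCP at [187.875, 543.488, 192.623] pointing down, gripper open.
Joint ranges: [-158.12, 158.12], [-49.38, 96.58], [-58.88, 72.47], [-126.05, 133.96], [-84.25, 85.87], [-180, 180]. Speed limits (degrees/s): [147.25, 147.25, 180, 180, 180, 180].

### API

Orientations are given as [roll, pitch, yaw] about the fixed x, y, z axes, in that order (R = Rz(yaw) Ry(pitch) Rx(roll)).
In Python, from plant import ctrl gives the robot as it stands. The module is installed in compiled form; this text tells all that it offers.
- The arm moves only by the shell command python3 -m jog 'ROWS'. ROWS is a JSON object whose one key "increments" holds a list of rows, each a list of 5 numbers: the shift along the tool's x, y, z in units of 40 mm (1.0 is 40 mm), then the turn about the tool's z in units of 5 degrees (1.0 is 5 degrees), then the finger opening in mm, from 0 to 85.4. In form: {"increments": [[x, y, z, yaw, fingers], ...]}. A call has 1 to 5 rows; each row shifts and turns the commanded pose from where the row before left it, along the tool's axes as they then stand; what a row does not reach is not made up. A row lasts 1/10 s, in which the tool goes at most 50 mm and 8.59 degrees, less where a joint would pass 70% of its speed; a pose out of reach is approached as far as the arm can. A call is refused whole if a number of a shift passes 1 or a number of a turn 1, either way. A call with a gripper value outside its range is refused whole. The fingers move at their own pace and stop on an object; the grip force is fixed at half the most. Time passes only in rows, so rows that do not move let the fingers close. It gives the time, the measured TCP pose, the force, the opening and the grip force at its end, in the units of the state.
- ctrl.observe(): the state, without advancing time (a new reading comes with each control period).
- ctrl.capture(name): name is "side" or "top" or "wrist"; returns a dict with "pixels" (420x560x3 uint8, blue, green, red), "camera_matrix" (3x3 intrinsics, pixels), "eye" and "orientation" of the camera in the world. Camera axes: x right, y down, z forward; pixel columns grow to the right and rows downward; lengths in mm; the calibration is good to about 2 mm. A picture is of the moment at which its call begins. There is no depth.
- ctrl.sign_off(): hands the job in; it is judged then, once.
The state is a dict: "time": time; "qpos": joint angles; "qd": joint speeds; "joint_efforts": joint torques, N m; "ee_pos": TCP position; "tcp_rot": TCP orientation; "ft_force": force on the tool from outside, world axes, zero at the start; "moment": the same for the moment, N m; "width": finger opening in mm; "gripper_force": force on a finger pad.
Only numpy, scipy, OpenCV 4.12 (cv2) and the standard library are available. Lean on these libraries where they do the work, as an engineer would, in place of code of your own. Each camera call takes 0.05 s, during which the arm holds its last target. There are 200 camera calls.

## Working session

There is one attempt and no reset: what is moved stays moved. The work goes in short steps, Python scripts to look and compute and a shell command to move; the robot and the scene stay as the last step left them, time stands still between calls to the robot, and variables do not carry over. Pictures are saved under pics/ and viewed, at most 10 in all, crops included, and the job is handed in when it is done.

```bash
mkdir -p pics; python3 - <<'E'
from plant import ctrl
import cv2,json,numpy as np
for n in ["side","top"]:
    c=ctrl.capture(n); cv2.imwrite(f"pics/{n}0.png",c["pixels"])
    print(n,np.round(c["camera_matrix"],1).tolist(),np.round(c["eye"],1).tolist(),np.round(c["orientation"],4).tolist())
print(ctrl.observe())
E
```

```text
side [[499.7, 0.0, 285.3], [0.0, 499.7, 213.1], [0.0, 0.0, 1.0]] [836.6, -1113.7, 741.8] [-117.4838, -0.9527, 16.524]
top [[417.1, 0.0, 277.1], [0.0, 417.1, 210.2], [0.0, 0.0, 1.0]] [406.8, 75.7, 1140.2] [-175.7328, 0.0977, -89.2418]
{'time': 0.1, 'qpos': array([6.29343355e+01, 1.79864421e+01, 2.58200713e+00, 7.46895585e+01,
       3.95309852e-04, 8.20006293e+01]), 'qd': array([-0.07270838, -0.10820422,  0.22751363, -0.08992343,  0.08855233,
        0.03378058]), 'joint_efforts': array([ 2.13991014e-03, -4.81726134e+01,  2.99244028e+01,  1.27937755e-02,
       -1.68342913e-04,  2.63193243e-06]), 'ee_pos': array([187.60594558, 542.98148565, 191.78812094]), 'tcp_rot': array([-1.79906976e+02, -1.34717989e-02,  1.60933695e+02]), 'ft_force': array([ 0.49245701, -0.39680234, -0.75690748]), 'moment': array([-0.06747566,  0.01205131,  0.00080827]), 'gripper_force': 0.0, 'width': 85.63925804443467}
```

View pics/side0.png

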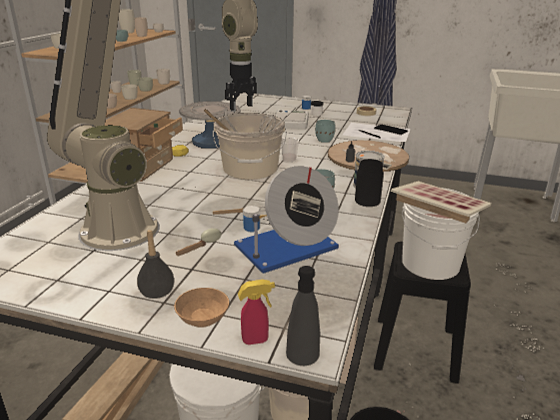

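View pics/top0.png

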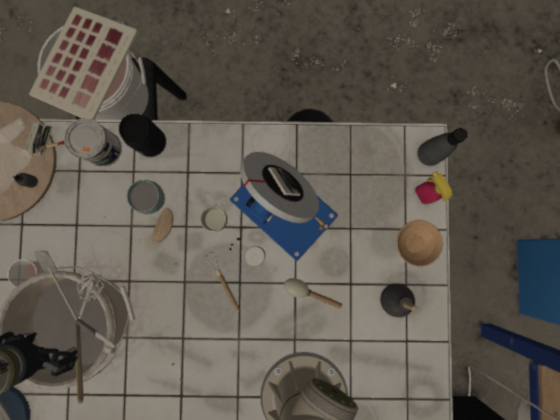

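The side view shows the red line near the wheel's top (310,172), with plate corners at about (235,241), (266,268) and (339,246). The top view has plate corners at (231,199), (297,257) and (337,214), and the red line near (255,182). I'll fit the stand pose and wheel angle from both.

```bash
cat > h.py <<'E'
import cv2,numpy as np
from plant import ctrl
from scipy.optimize import least_squares
from scipy.spatial.transform import Rotation as Ro
def proj(c,P):
    R=Ro.from_euler('xyz',c["orientation"],degrees=True).as_matrix()
    p=(np.atleast_2d(P)-c["eye"])@R; p=p@np.array(c["camera_matrix"]).T
    return p[:,:2]/p[:,2:]
def world(s,P): # s = x,y,yaw deg
    return np.atleast_2d(P)@Ro.from_euler('z',s[2],degrees=True).as_matrix().T+[s[0],s[1],0]
def rim(t,r=110,h=0):
    t=np.atleast_1d(t); A=np.array([0,-.819,.574])
    return np.array([0,0,135])+h*A+r*(np.outer(-np.cos(t),[1,0,0])+np.outer(np.sin(t),[0,.574,.819]))
def red(px):
    b,g,r=[px[...,i].astype(int) for i in range(3)]
    return (r>g+60)&(r>b+60)
def angle(c,s,lo=-.4,hi=3):
    """angle whose mark line (front face, and rim) covers the reddest pixels"""
    b,g,r=[cv2.GaussianBlur(c["pixels"],(3,3),0)[...,i].astype(np.float32) for i in range(3)]
    D=np.clip(r-np.maximum(g,b),0,None)
    ts=np.arange(lo,hi,.005);v=[]
    for t in ts:
        q=proj(c,world(s,np.vstack([rim(t,k,9) for k in np.linspace(70,108,15)]))).astype(np.float32)
        v.append(cv2.remap(D,q[:,0].copy(),q[:,1].copy(),cv2.INTER_LINEAR).mean())
    v=np.array(v);i=v.argmax();w=np.where(abs(ts-ts[i])<.1,np.clip(v-.3*v.max(),0,None),0)
    return (w*ts).sum()/w.sum(),v.max()
E
python3 - <<'E'
from h import *
side,top=[ctrl.capture(n) for n in("side","top")]
co=np.array([[-160,110,16],[-160,-60,16],[90,-60,16],[90,110,16.]])
ob={}
for n,c,ix,px in(("side",side,[0,1,2],[(235,241),(266,268),(339,246)]),("top",top,[3,0,1],[(231,199),(297,257),(337,214)])):
    g=cv2.cvtColor(c["pixels"],cv2.COLOR_BGR2HSV)[...,1]
    q=cv2.cornerSubPix(g,np.array(px,np.float32).reshape(-1,1,2),(4,4),(-1,-1),(3,50,.01)).reshape(-1,2)
    ob[n]=(c,ix,q); print(n,q.round(1).tolist())
f=lambda s:np.concatenate([(proj(c,world(s,co[ix]))-q).ravel() for c,ix,q in ob.values()])
r=least_squares(f,[600,60,48],loss='soft_l1'); s=r.x; print(s.round(2),f(s).round(1)); np.save("s.npy",s)
for n,c in(("side",side),("top",top)):
    print(n,angle(c,s))
    im=cv2.resize(c["pixels"],None,fx=4,fy=4,interpolation=cv2.INTER_CUBIC)
    for P,col in((rim(np.linspace(0,6.28,80),110,9),(0,255,0)),(rim(np.linspace(0,6.28,80),110,-9),(0,255,255)),(np.vstack([co,co[:1]]),(255,0,255)),([[-114,0,135]],(0,0,255))):
        q=proj(c,world(s,P))*4+1.5
        cv2.polylines(im,[q.astype(int)],False,col,1) if len(q)>1 else cv2.circle(im,tuple(q[0].astype(int)),4,col,1)
    u,v=(proj(c,world(s,[[0,0,100]]))[0]*4).astype(int)
    cv2.imwrite(f"pics/{n}1.png",im[max(0,v-290):v+290,u-300:u+300])
E
```

```text
side [[234.5, 240.39999389648438], [266.0, 268.0], [337.8999938964844, 245.1999969482422]]
top [[230.3000030517578, 198.89999389648438], [296.29998779296875, 258.8999938964844], [336.20001220703125, 215.0]]
[545.9   73.47  49.1 ] [-0.9 -0.8 -2.2  0.2  2.  -2.5 -2.8 -0.8  0.3  0.9  2.2 -2.4]
side (np.float64(2.0704912689304398), np.float32(60.29271))
top (np.float64(2.041170725379925), np.float32(31.119402))
```

View pics/side1.png

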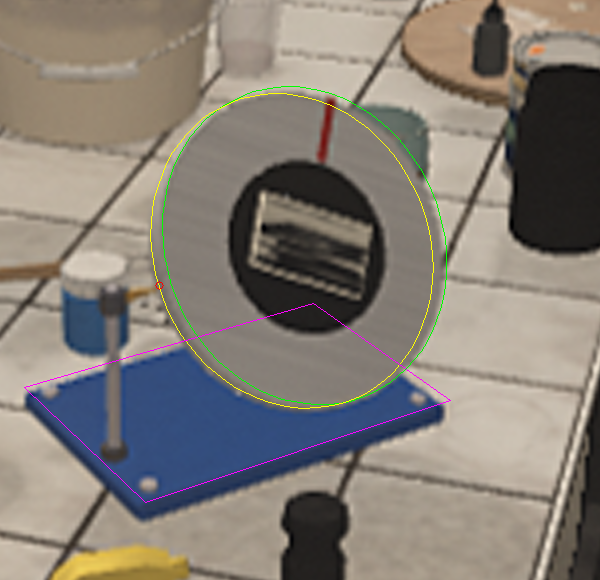

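View pics/top1.png

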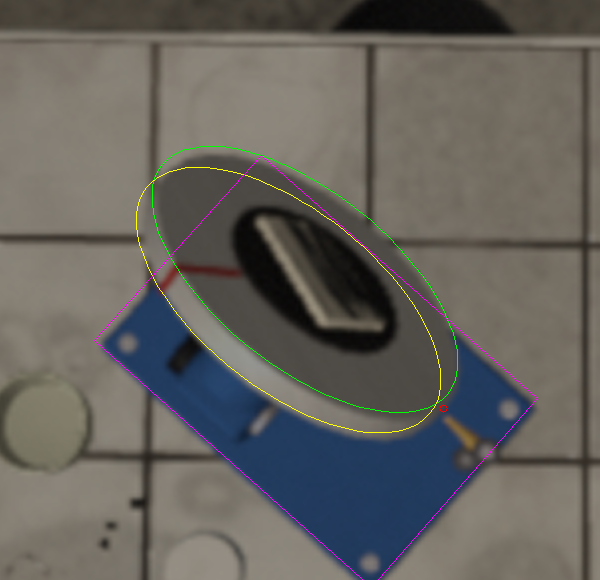

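Overlays match to within about 2 px; the dark disc (side crop (307,246), top crop (315,280)) and the pointer tip allow a tighter refit.

```bash
python3 - <<'E'
from h import *
s0=np.load("s.npy")
side,top=[ctrl.capture(n) for n in("side","top")]
P=np.array([[-160,110,16],[-160,-60,16],[90,-60,16],[90,110,16],[0,-.819*10,135+.574*10],[-114,0,135.]])
D=[]
for c,ix,q in((side,[0,1,2,4,5],[(27,393),(145,508),(442,406),(307,246),(160,287)]),(top,[3,1,4,5],[(97,341),(536,402),(315,279.5),(444,412)])):
    u,v=(proj(c,world(s0,[[0,0,100]]))[0]*4).astype(int)
    D.append((c,ix,(np.array(q)+[u-300,max(0,v-290)]-1.5)/4))
f=lambda s:np.concatenate([(proj(c,world(s,P[ix]))-q).ravel() for c,ix,q in D])
s=least_squares(f,s0,loss='soft_l1').x; print(s.round(2),f(s).round(1)); np.save("s.npy",s)
for c in(side,top): print(angle(c,s))
for d in(90,110,125): print(d,world(s,rim(np.radians(d))).round(0))
E
```

```text
[544.76  71.76  48.91] [-1.1 -1.2 -0.6 -1.3  1.6 -1.2  0.3 -0.5 -0.8 -0.1 -0.   0.2  1.  -0.2
 -0.2 -1.2  0.5 -0.3]
(np.float64(2.085992563830867), np.float32(61.84388))
(np.float64(2.0544699207823), np.float32(30.549805))
90 [[497. 113. 225.]]
110 [[525. 139. 220.]]
125 [[547. 153. 209.]]
```

```bash

python3 -m jog '{"increments": [[0,0,-1,-1,85],[0,0,-1,-1,85],[0,0,-0.2,-1,85],[0,0,0,-1,85],[0,0,0,-1,85]]}'
python3 -m jog '{"increments": [[0,0,0,-1,85],[0,0,0,-1,85],[0,0,0,-1,85],[0,0,0,-1,85],[0,0,0,-1,85]]}'
python3 -m jog '{"increments": [[0,0,0,-1,85],[0,0,0,-1,85],[0,0,0,-1,85],[0,0,0,-0.6,85],[0,0,0,0,85]]}'
cat >> h.py <<'E'
def rel(phi=None,r=85):
    s=np.load("s.npy");o=ctrl.observe()
    R=Ro.from_euler('z',s[2],degrees=True).as_matrix()
    p=R.T@(np.array(o["ee_pos"])-[s[0],s[1],0])
    print("t",round(o["time"],2),"stand-frame TCP",p.round(1),"rot",np.round(o["tcp_rot"],1),"F",np.round(o["ft_force"],1),"w",round(o["width"],1),"gf",round(o["gripper_force"],1))
    if phi is not None:
        for d in np.atleast_1d(phi):
            a=np.radians(d);u=-r*np.cos(a);v=r*np.sin(a)
            yc=.287*(v+np.sqrt(110**2-(max(abs(u)-11,0))**2)); z=.819*v+140.2-5
            g=np.array([u,yc,z]);e=g-p
            print(d,"goal",g.round(1),"tool move /40:",(np.array([-e[0],e[1],-e[2]])/40).round(2))
E
python3 -c "
from h import *; rel([120,105,90,75,60])"
```

```text
time: 0.8
ee_pos: [188.0, 543.8, 281.3]
tcp_rot: [179.9, 0.0, -173.9]
ft_force: [0.1, -0.8, -0.6]
width: 85.2
gripper_force: 0.0
time: 1.3
ee_pos: [187.9, 543.4, 280.5]
tcp_rot: [-180.0, -0.0, -148.9]
ft_force: [0.1, 0.4, 0.4]
width: 85.0
gripper_force: 0.0
time: 1.8
ee_pos: [187.9, 543.4, 280.6]
tcp_rot: [-180.0, -0.0, -131.1]
ft_force: [-0.1, 0.1, 1.0]
width: 85.1
gripper_force: 0.0
t 1.8 stand-frame TCP [120.9 579.  280.6] rot [-180.    -0.  -131.1] F [-0.1  0.1  1. ] w 85.1 gf 0.0
120 goal [ 42.5  51.4 195.5] tool move /40: [  1.96 -13.19   2.13]
105 goal [ 22.   55.  202.4] tool move /40: [  2.47 -13.1    1.95]
90 goal [ -0.   56.  204.8] tool move /40: [  3.02 -13.08   1.89]
75 goal [-22.   55.  202.4] tool move /40: [  3.57 -13.1    1.95]
60 goal [-42.5  51.4 195.5] tool move /40: [  4.08 -13.19   2.13]
```

Translate over the wheel, then check before descending.

```bash

python3 -m jog '{"increments": [[0.2,-1,0,0,85],[0.2,-1,0,0,85],[0.2,-1,0,0,85],[0.2,-1,0,0,85],[0.2,-1,0,0,85]]}'
python3 -m jog '{"increments": [[0.2,-1,0,0,85],[0.2,-1,0,0,85],[0.2,-1,0,0,85],[0.2,-1,0,0,85],[0.16,-1,0,0,85]]}' >/dev/null
python3 -m jog '{"increments": [[0,-1,0,0,85],[0,-1,0,0,85],[0,-1,0,0,85],[0,-0.2,0,0,85],[0,0,0,0,85]]}'
python3 -c "
from h import *; rel([120])
c=ctrl.capture('side');cv2.imwrite('pics/s2.png',cv2.resize(c['pixels'][60:280,180:400],None,fx=2.5,fy=2.5))"
```

```text
time: 2.3
ee_pos: [313.0, 380.7, 280.7]
tcp_rot: [-180.0, 0.0, -131.1]
ft_force: [0.4, 0.4, -0.8]
width: 85.1
gripper_force: 0.0
time: 3.3
ee_pos: [535.1, 136.4, 279.9]
tcp_rot: [180.0, -0.0, -131.3]
ft_force: [-1.7, 0.4, -0.1]
width: 85.1
gripper_force: 0.0
t 3.3 stand-frame TCP [ 42.4  49.8 279.9] rot [ 180.    -0.  -131.3] F [-1.7  0.4 -0.1] w 85.1 gf 0.0
120 goal [ 42.5  51.4 195.5] tool move /40: [-0.    0.04  2.11]
```

View pics/s2.png

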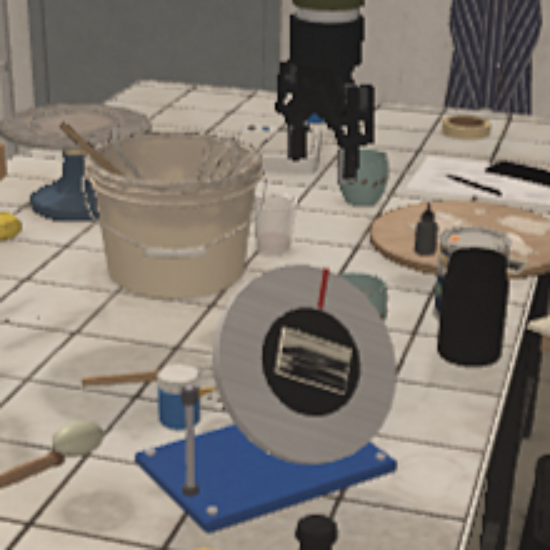

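The gripper hangs open above the wheel, finger tips at crop (298,155) and (350,175), with the red line still at (323,290). Descend and close.

```bash

python3 -m jog '{"increments": [[0,0.04,0.7,0,85],[0,0,0.7,0,85],[0,0,0.5,0,85],[0,0,0.2,0,85],[0,0,0,0,85]]}'
python3 -m jog '{"increments": [[0,0,0,0,50],[0,0,0,0,45],[0,0,0,0,40],[0,0,0,0,36],[0,0,0,0,30]]}'
python3 -m jog '{"increments": [[0,0,0,0,20],[0,0,0,0,20],[0,0,0,0,20]]}'
python3 -c "
from h import *; rel([120,110,100,90])"
```

```text
time: 3.85
ee_pos: [531.6, 139.5, 196.1]
tcp_rot: [179.9, -0.1, -131.0]
ft_force: [-0.3, 0.1, 0.2]
width: 84.8
gripper_force: 0.0
time: 4.35
ee_pos: [533.5, 138.5, 197.0]
tcp_rot: [-180.0, 0.0, -131.1]
ft_force: [-0.5, 0.2, 1.1]
width: 30.4
gripper_force: 0.0
time: 4.65
ee_pos: [533.2, 138.5, 196.6]
tcp_rot: [180.0, 0.0, -131.1]
ft_force: [-0.7, -0.6, 0.4]
width: 19.7
gripper_force: 0.0
t 4.65 stand-frame TCP [ 42.7  52.5 196.6] rot [ 180.     0.  -131.1] F [-0.7 -0.6  0.4] w 19.7 gf 0.0
120 goal [ 42.5  51.4 195.5] tool move /40: [ 0.01 -0.03  0.03]
110 goal [ 29.1  54.1 200.6] tool move /40: [ 0.34  0.04 -0.1 ]
100 goal [ 14.8  55.6 203.8] tool move /40: [ 0.7   0.08 -0.18]
90 goal [ -0.   56.  204.8] tool move /40: [ 1.07  0.09 -0.21]
```

```bash
python3 -c "
from h import *
c=ctrl.capture('side');a=cv2.resize(c['pixels'][120:290,210:350],None,fx=2.8,fy=2.8)
c=ctrl.capture('top');b=cv2.resize(c['pixels'][110:280,220:360],None,fx=2.8,fy=2.8)
cv2.imwrite('pics/s3.png',np.hstack([a,b]))"
```

```text
(no output)
```

View pics/s3.png

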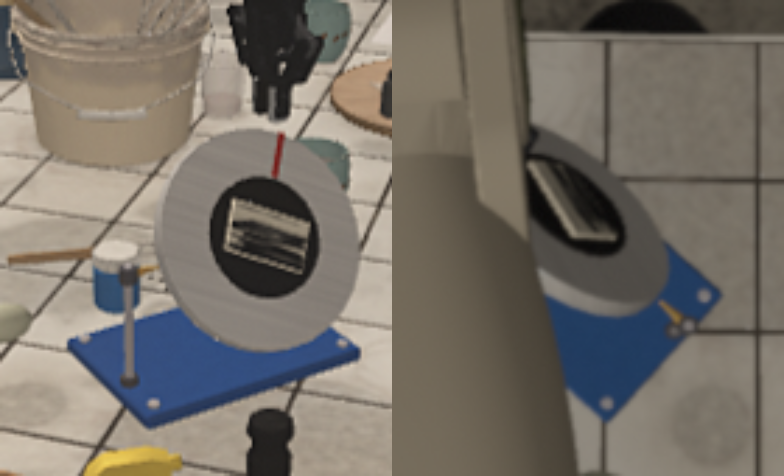

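The closed fingertips are at side pixel (307,161), clearly above/behind the rim. Checking where the reported TCP projects.

```bash
python3 -c "
from h import *
rel()
s=np.load('s.npy')
c=ctrl.capture('side');o=ctrl.observe();print('tcp',proj(c,o['ee_pos']),'rim120',proj(c,world(s,rim(np.radians(118)))))
R=Ro.from_euler('xyz',c['orientation'],degrees=True).as_matrix()
d=R@np.linalg.inv(c['camera_matrix'])@[307,161,1]
for k in (400,500,600): 
  pass
E=np.array(c['eye'])
t=(196.6-E[2])/d[2];print('seen tip at z196.6:',E+t*d)
# closest point on ray to TCP
t=d@(np.array(o['ee_pos'])-E)/(d@d);print('closest',E+t*d)
w=ctrl.capture('wrist');print(np.round(w['eye'],1),np.round(w['orientation'],1));cv2.imwrite('pics/w3.png',w['pixels'])
"
```

```text
t 4.75 stand-frame TCP [ 42.7  52.6 196.5] rot [ 180.    -0.  -131.1] F [-0.3  0.  -1.2] w 19.6 gf 0.0
tcp [[305.45162309 173.92442219]] rim120 [[307.67125309 166.95136582]]
seen tip at z196.6: [513.13682892 234.73771739 196.6       ]
closest [532.97639938 152.0203144  230.04233386]
[487.9  87.  377.8] [164.4  -0.  139. ]
```

View pics/w3.png

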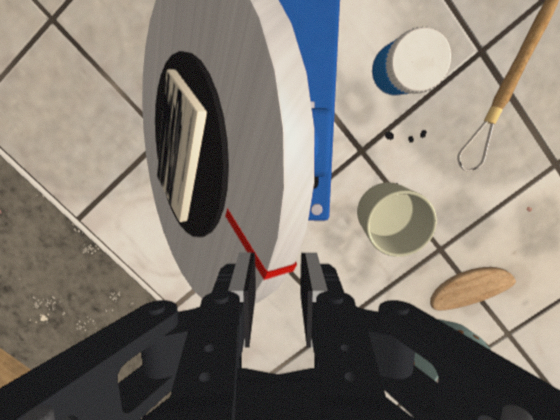

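In the wrist view the fingers (tips near (243,258), (312,258)) straddle the line of the rim beside the mark at (265,275), yet no contact. I'll test calibration consistency using the wrist camera numerically.

```bash
python3 -c "
from h import *
s=np.load('s.npy');w=ctrl.capture('wrist');c=ctrl.capture('side');t=ctrl.capture('top');o=ctrl.observe()
print(np.round(w['camera_matrix'],0).tolist(),'tcp',proj(w,o['ee_pos']), 'tcp+30z',proj(w,o['ee_pos']+np.array([0,0,30])))
print('mark f,b edges',proj(w,world(s,np.vstack([rim(2.07,110,9),rim(2.07,110,-9),rim(2.07,63,9)]))).round(0).tolist(), 'seen (265,276),(296,265),(228,211)')
print('corner 90,110',proj(w,world(s,[[90,110,16]])))
a=cv2.resize(c['pixels'][110:200,260:360],None,fx=6,fy=6,interpolation=cv2.INTER_CUBIC)
q=(proj(c,np.vstack([o['ee_pos'],world(s,rim(np.linspace(1,3,30),110,9))]))-[260,110])*6+2.5
cv2.circle(a,tuple(q[0].astype(int)),5,(0,0,255),1);cv2.polylines(a,[q[1:].astype(int)],False,(0,255,0),1)
cv2.imwrite('pics/s4.png',a)
"
```

```text
[[350.0, 0.0, 278.0], [0.0, 350.0, 210.0], [0.0, 0.0, 1.0]] tcp [[276.63253407 241.43884051]] tcp+30z [[276.51253784 264.18762312]]
mark f,b edges [[267.0, 276.0], [296.0, 268.0], [227.0, 214.0]] seen (265,276),(296,265),(228,211)
corner 90,110 [[329.84140533 223.22961435]]
```

View pics/s4.png

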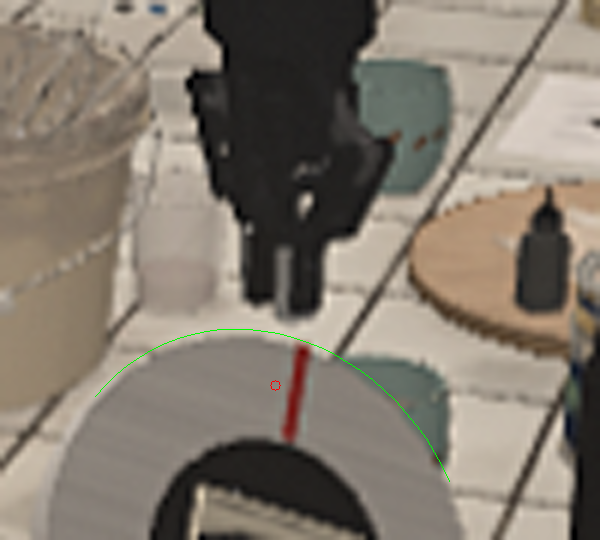

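The wheel model agrees in all three cameras (within about 3 px). But the fingertips appear at (307.5,162) in the side view, against a projected TCP of (305.5,174). So the true tips are about 28–30 mm above the reported TCP, and the wrist view agrees. I'll open, descend about 28 mm more and close again.

```bash

python3 -m jog '{"increments": [[0,0,0,0,85],[0,0,0,0,85],[0,0,0,0,85],[0,0,0,0,85],[0,0,0,0,85]]}' | grep width
python3 -m jog '{"increments": [[0,0,0.35,0,85],[0,0,0.35,0,85],[0,0,0,0,85]]}'
python3 -m jog '{"increments": [[0,0,0,0,50],[0,0,0,0,40],[0,0,0,0,34],[0,0,0,0,30],[0,0,0,0,25]]}'
python3 -m jog '{"increments": [[0,0,0,0,15],[0,0,0,0,10],[0,0,0,0,10]]}'
python3 -c "
from h import *; rel([120,110,100,90])"
```

```text
width: 85.1
time: 5.8
ee_pos: [531.9, 138.4, 166.8]
tcp_rot: [179.9, -0.1, -131.1]
ft_force: [-1.0, -0.6, 0.3]
width: 85.3
gripper_force: 0.0
time: 6.3
ee_pos: [533.7, 138.5, 169.1]
tcp_rot: [-179.9, 0.0, -131.1]
ft_force: [-0.0, -0.8, 1.4]
width: 25.3
gripper_force: 4.9
time: 6.6
ee_pos: [533.8, 138.3, 170.0]
tcp_rot: [-179.9, 0.1, -131.1]
ft_force: [-1.9, -1.3, 5.4]
width: 20.3
gripper_force: 55.9
t 6.6 stand-frame TCP [ 42.9  52.  170. ] rot [-1.799e+02  1.000e-01 -1.311e+02] F [-1.9 -1.3  5.4] w 20.3 gf 55.9
120 goal [ 42.5  51.4 195.5] tool move /40: [ 0.01 -0.01 -0.64]
110 goal [ 29.1  54.1 200.6] tool move /40: [ 0.35  0.05 -0.77]
100 goal [ 14.8  55.6 203.8] tool move /40: [ 0.7   0.09 -0.84]
90 goal [ -0.   56.  204.8] tool move /40: [ 1.07  0.1  -0.87]
```

Contact, but the width (20.3 mm) suggests a shallow bite. Going 10 mm deeper and regripping.

```bash

python3 -m jog '{"increments": [[0,0,0,0,70],[0,0,0,0,70],[0,0,0.25,0,70],[0,0,0,0,60],[0,0,0,0,40]]}'
python3 -m jog '{"increments": [[0,0,0,0,30],[0,0,0,0,20],[0,0,0,0,10],[0,0,0,0,10],[0,0,0,0,10]]}'
python3 -c "
from h import *; rel([120,110,100,90]);print(angle(ctrl.capture('side'),np.load('s.npy')))"
```

```text
time: 7.1
ee_pos: [532.6, 138.5, 157.7]
tcp_rot: [179.9, -0.1, -131.1]
ft_force: [0.7, 0.2, -0.6]
width: 46.6
gripper_force: 0.0
time: 7.6
ee_pos: [536.2, 135.7, 159.5]
tcp_rot: [-179.6, -0.0, -131.2]
ft_force: [4.5, -6.9, -0.7]
width: 27.8
gripper_force: 51.9
t 7.6 stand-frame TCP [ 42.6  48.5 159.5] rot [-179.6   -0.  -131.2] F [ 4.5 -6.9 -0.7] w 27.8 gf 51.9
120 goal [ 42.5  51.4 195.5] tool move /40: [ 0.    0.07 -0.9 ]
110 goal [ 29.1  54.1 200.6] tool move /40: [ 0.34  0.14 -1.03]
100 goal [ 14.8  55.6 203.8] tool move /40: [ 0.7   0.18 -1.11]
90 goal [ -0.   56.  204.8] tool move /40: [ 1.06  0.19 -1.13]
(np.float64(2.086626936986931), np.float32(17.170443))
```

Firm grip now (27.8 mm, 52 N). First part of stroke: 20° in four rows.

```bash

python3 -m jog '{"increments": [[0.18,0.035,-0.065,0,10],[0.18,0.035,-0.06,0,10],[0.19,0.02,-0.035,0,10],[0.19,0.02,-0.035,0,10],[0,0,0,0,10]]}'
python3 -c "
from h import *; rel();print(angle(ctrl.capture('side'),np.load('s.npy')))"
```

```text
time: 8.15
ee_pos: [515.5, 120.3, 169.6]
tcp_rot: [-179.6, 0.6, -131.0]
ft_force: [5.6, 4.0, 5.4]
width: 24.1
gripper_force: 57.5
t 8.15 stand-frame TCP [ 17.4  54.  169.6] rot [-179.6    0.6 -131. ] F [5.6 4.  5.4] w 24.1 gf 57.5
(np.float64(1.8414281842081386), np.float32(23.326302))
```

```bash

python3 -m jog '{"increments": [[0.2,0,0,0,10],[0.2,0,0.02,0,10],[0.2,-0.01,0.03,0,10],[0.2,-0.01,0.04,0,10],[0.19,-0.02,0.05,0,10]]}'
python3 -c "
from h import *; rel();print(angle(ctrl.capture('side'),np.load('s.npy')))"
python3 -m jog '{"increments": [[0.19,-0.03,0.06,0,10],[0.19,-0.03,0.07,0,10],[0.18,-0.04,0.08,0,10],[0.18,-0.04,0.08,0,10],[0,0,0,0,10]]}'
python3 -c "
from h import *; rel();print(angle(ctrl.capture('side'),np.load('s.npy')))"
```

```text
time: 8.7
ee_pos: [491.8, 93.6, 170.0]
tcp_rot: [-179.6, 1.2, -130.8]
ft_force: [-7.7, 18.1, 47.5]
width: 24.0
gripper_force: 65.3
t 8.7 stand-frame TCP [-18.4  54.3 170. ] rot [-179.6    1.2 -130.8] F [-7.7 18.1 47.5] w 24.0 gf 65.3
(np.float64(1.5413266870995965), np.float32(29.045378))
time: 9.25
ee_pos: [472.3, 61.4, 160.1]
tcp_rot: [-179.4, 0.4, -130.9]
ft_force: [-26.1, -4.2, 67.2]
width: 24.3
gripper_force: 72.2
t 9.25 stand-frame TCP [-55.5  47.8 160.1] rot [-179.4    0.4 -130.9] F [-26.1  -4.2  67.2] w 24.3 gf 72.2
(np.float64(1.19430431999452), np.float32(39.82715))
```

Wheel turned from 2.07 to 1.19. Release, lift, and go back for the second stroke.

```bash

python3 -m jog '{"increments": [[0,0,0,0,85],[0,0,0,0,85],[0,0,0,0,85],[0,0,0,0,85],[0,0,-1,0,85]]}'|grep width
python3 -m jog '{"increments": [[0,0,-1,0,85],[0,0,-0.2,0,85],[-1,0,0,0,85],[-1,0,0,0,85],[-0.45,0,0,0,85]]}'|grep time
python3 -m jog '{"increments": [[0,0,0,0,85],[0,0,0,0,85]]}'|grep time
python3 -c "
from h import *; rel();print(angle(ctrl.capture('side'),np.load('s.npy')),angle(ctrl.capture('top'),np.load('s.npy')))"
```

```text
width: 85.1
time: 10.3
time: 10.5
t 10.5 stand-frame TCP [ 41.5  50.3 235.7] rot [ 1.799e+02 -1.000e-01 -1.310e+02] F [-0.8  0.1 -0.1] w 85.1 gf 0.0
(np.float64(1.1929138072534669), np.float32(60.16914)) (np.float64(1.2057360809322295), np.float32(35.24668))
```

```bash

python3 -m jog '{"increments": [[-0.1,-0.03,0.7,0,85],[0,0,0.7,0,85],[0,0,0.4,0,85],[0,0,0.2,0,85],[0,0,0,0,80]]}'|grep -A3 time
python3 -m jog '{"increments": [[0,0,0,0,60],[0,0,0,0,40],[0,0,0,0,30],[0,0,0,0,20],[0,0,0,0,10]]}'|grep width
python3 -m jog '{"increments": [[0,0,0,0,10],[0,0,0,0,10]]}'
python3 -c "
from h import *; rel()"
```

```text
time: 11.1
ee_pos: [537.3, 137.6, 156.5]
tcp_rot: [179.9, -0.1, -131.1]
ft_force: [0.1, -0.4, 0.3]
width: 27.8
time: 11.8
ee_pos: [538.8, 138.5, 159.2]
tcp_rot: [-179.9, 0.1, -131.1]
ft_force: [-5.0, 1.6, 7.9]
width: 27.6
gripper_force: 55.3
t 11.8 stand-frame TCP [ 46.4  48.3 159.2] rot [-1.799e+02  1.000e-01 -1.311e+02] F [-5.   1.6  7.9] w 27.6 gf 55.3
```

```bash

python3 -m jog '{"increments": [[0.18,0.035,-0.06,0,10],[0.18,0.035,-0.06,0,10],[0.19,0.02,-0.035,0,10],[0.19,0.02,-0.03,0,10],[0.2,0,-0.02,0,10]]}'|grep -A2 force
python3 -m jog '{"increments": [[0.2,0,0,0,10],[0.2,0,0.02,0,10],[0.2,-0.01,0.02,0,10],[0.19,-0.01,0.03,0,10],[0.19,-0.02,0.04,0,10]]}' |grep -A2 force
python3 -c "
from h import *; rel();print(angle(ctrl.capture('side'),np.load('s.npy')))"
python3 -m jog '{"increments": [[0.19,-0.03,0.05,0,10],[0.19,-0.03,0.06,0,10],[0.18,-0.04,0.07,0,10],[0.18,-0.04,0.08,0,10],[0,0,0,0,10]]}'
python3 -c "
from h import *; rel();print(angle(ctrl.capture('side'),np.load('s.npy')))"
```

```text
ft_force: [-2.2, 19.8, 14.7]
width: 25.5
gripper_force: 60.4
ft_force: [-18.1, 16.3, 45.8]
width: 25.0
gripper_force: 62.3
t 12.8 stand-frame TCP [-24.8  54.1 168.9] rot [-180.     0.9 -130.7] F [-18.1  16.3  45.8] w 25.0 gf 62.3
(np.float64(0.5656486816386911), np.float32(62.64525))
time: 13.35
ee_pos: [469.1, 55.9, 157.8]
tcp_rot: [-179.8, 0.1, -130.9]
ft_force: [-23.8, -2.3, 48.4]
width: 24.9
gripper_force: 63.9
t 13.35 stand-frame TCP [-61.7  46.6 157.8] rot [-1.798e+02  1.000e-01 -1.309e+02] F [-23.8  -2.3  48.4] w 24.9 gf 63.9
(np.float64(0.23057008287928224), np.float32(65.21966))
```

0.23 rad left. Release and regrip near the top for the last short stroke.

```bash

python3 -m jog '{"increments": [[0,0,0,0,85],[0,0,0,0,85],[0,0,0,0,85],[0,0,0,0,85],[0,0,-1,0,85]]}'|grep width
python3 -m jog '{"increments": [[0,0,-1,0,85],[0,0,-0.2,0,85],[-1,0.1,0,0,85],[-0.8,0.08,0,0,85],[0,0,0,0,85]]}'|grep time
python3 -m jog '{"increments": [[0,0,0,0,85]]}'|grep time
python3 -c "
from h import *; rel();print(angle(ctrl.capture('side'),np.load('s.npy')),angle(ctrl.capture('top'),np.load('s.npy')),angle(ctrl.capture('wrist'),np.load('s.npy')))"
```

```text
width: 85.0
time: 14.4
time: 14.5
t 14.5 stand-frame TCP [ 11.5  53.4 237.2] rot [ 1.799e+02 -1.000e-01 -1.310e+02] F [-0.1  0.7 -0.4] w 85.0 gf 0.0
(np.float64(0.23051795383626603), np.float32(65.16367)) (np.float64(0.2932365898509424), np.float32(25.049349)) (np.float64(0.25428189074273755), np.float32(89.49492))
```

```bash

python3 -m jog '{"increments": [[0,0,0.7,0,85],[0,0,0.6,0,85],[0,0,0.4,0,85],[0,0,0.1,0,85],[0,0,0,0,80]]}'|grep -A3 time
python3 -m jog '{"increments": [[0,0,0,0,60],[0,0,0,0,40],[0,0,0,0,30],[0,0,0,0,20],[0,0,0,0,10]]}'|grep width
python3 -m jog '{"increments": [[0,0,0,0,10],[0,0,0,0,10]]}'
python3 -m jog '{"increments": [[0.15,0,0,0,10],[0.15,0,0,0,10],[0.12,0,0,0,10],[0,0,0,0,10],[0,0,0,0,10]]}'
python3 -c "
from h import *; rel();print([angle(ctrl.capture(k),np.load('s.npy')) for k in('side','top','wrist')])"
```

```text
time: 15.15
ee_pos: [511.8, 114.7, 166.4]
tcp_rot: [180.0, -0.0, -131.1]
ft_force: [0.4, -0.3, 0.4]
width: 26.0
time: 15.85
ee_pos: [512.0, 116.3, 168.3]
tcp_rot: [180.0, 0.1, -131.0]
ft_force: [-5.7, 4.2, 9.6]
width: 25.9
gripper_force: 56.2
time: 16.35
ee_pos: [503.6, 107.7, 169.4]
tcp_rot: [179.9, 0.7, -130.8]
ft_force: [-2.3, 16.7, 8.2]
width: 25.3
gripper_force: 62.2
t 16.35 stand-frame TCP [1.000e-01 5.460e+01 1.694e+02] rot [ 179.9    0.7 -130.8] F [-2.3 16.7  8.2] w 25.3 gf 62.2
[(np.float64(0.1143978880409167), np.float32(63.992382)), (np.float64(0.18709806036976048), np.float32(25.41823)), (np.float64(0.14415826227473258), np.float32(108.799545))]
```

Now a per-camera correction using the dark disc's fitted centre, plus an overlay composite to view.

```bash
cat >> h.py <<'E'
def angle2(c,s,show=None):
    q=proj(c,world(s,rim(np.linspace(0,2*np.pi,60),60,9))).astype(np.float32); ctr=q.mean(0)
    m=np.zeros(c["pixels"].shape[:2],np.uint8); cv2.fillPoly(m,[(ctr+(q-ctr)*1.35).astype(np.int32)],255)
    dark=((c["pixels"].max(2)<60)*m).astype(np.uint8)
    k=max(cv2.findContours(dark,cv2.RETR_EXTERNAL,cv2.CHAIN_APPROX_NONE)[0],key=cv2.contourArea)
    k=cv2.convexHull(k); e=cv2.fitEllipse(k); e0=cv2.fitEllipse(q.reshape(-1,1,2))
    d=np.array(e[0])-e0[0]; c=dict(c); K=np.array(c["camera_matrix"]).copy(); K[:2,2]+=d; c["camera_matrix"]=K
    print("disc shift",d.round(2),"axes",np.round(e[1],1),np.round(e0[1],1),"rot",round(e[2],1),round(e0[2],1),"angle",angle(c,s)[0].round(4))
    return c
E
python3 -c "
from h import *
s=np.load('s.npy');T=[]
for k,f in (('side',6),('top',6),('wrist',2)):
    c0=ctrl.capture(k);print(k);c=angle2(c0,s)
    im=cv2.resize(c0['pixels'],None,fx=f,fy=f,interpolation=cv2.INTER_CUBIC)
    L=lambda P:(proj(c,world(s,P))*f+f/2-.5)
    cv2.polylines(im,[L(np.vstack([rim(0,r,9) for r in (60,125)])).astype(int)],False,(0,255,0),1)
    cv2.polylines(im,[L(np.vstack([rim(0,110,h) for h in (-9,9)])).astype(int)],False,(255,255,0),1)
    for t in [rim(0,114,0)]: cv2.circle(im,tuple(L(t)[0].astype(int)),4,(255,0,255),1)
    u,v=L(rim(0,100,0))[0].astype(int);T.append(cv2.copyMakeBorder(im[max(v-200,0):v+200,max(u-130,0):u+130],0,400,0,260,0)[:400,:260])
cv2.imwrite('pics/cmp.png',np.hstack(T))"
```

```text
side
disc shift [-0.07  0.44] axes [37.7 43.4] [37.8 44.3] rot 157.6 157.5 angle 0.1272
top
disc shift [16.81 11.05] axes [ 9.  16.2] [23.7 49.7] rot 6.4 128.9 angle 0.4294
wrist
disc shift [ 1.63 16.78] axes [ 75.6 235.7] [ 63.4 195.3] rot 168.2 169.5 angle 0.1236
```

View pics/cmp.png

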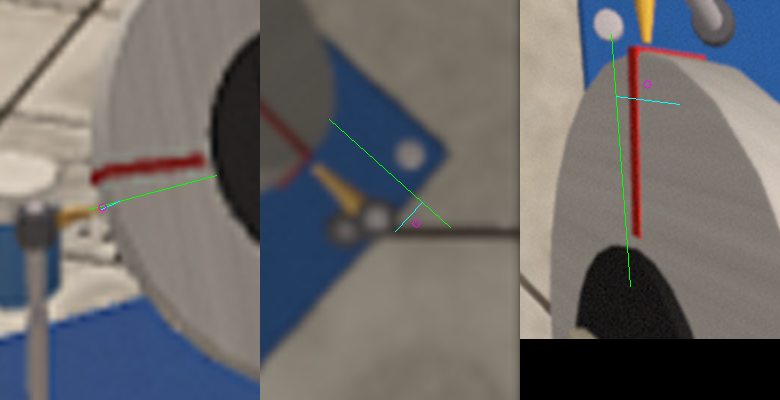

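The side crop is reliable: mark end at (97,178), overlay zero-line passing along the brass pointer at (60–100,215–208). The angle is 0.127. The top and wrist disc fits were corrupted by occlusion, so I'll use the side view.

```bash

python3 -m jog '{"increments": [[0.1,0,0.01,0,10],[0.1,0,0.01,0,10],[0.06,0,0,0,10],[0,0,0,0,10],[0,0,0,0,10]]}'|grep force
python3 -c "
from h import *; rel();angle2(ctrl.capture('side'),np.load('s.npy'))"
```

```text
ft_force: [-4.4, 16.0, 15.6]
gripper_force: 61.4
t 17.15 stand-frame TCP [-10.2  54.6 169.7] rot [ 180.     0.7 -130.8] F [-4.4 16.  15.6] w 24.5 gf 61.4
disc shift [-0.03  0.43] axes [37.8 43.5] [37.8 44.3] rot 158.0 157.5 angle 0.0502
```

```bash

python3 -m jog '{"increments": [[0.09,0,0,0,10],[0.08,0,0.01,0,10],[0,0,0,0,10],[0,0,0,0,10]]}'|grep force
cat >> h.py <<'E'
def plane(c,s,mask,h):
    """polar coords on wheel plane at height h of mask pixels"""
    v,u=np.nonzero(mask); R=Ro.from_euler('xyz',c["orientation"],degrees=True).as_matrix()
    d=np.c_[u,v,np.ones(len(u))]@np.linalg.inv(c["camera_matrix"]).T@R.T
    A,X,Y=[world([0,0,s[2]],p)[0] for p in([0,-.819,.574],[-1,0,0],[0,.574,.819])]
    O=world(s,[0,0,135])[0]+h*A; t=((O-c["eye"])@A)/(d@A); P=np.array(c["eye"])+t[:,None]*d-O
    return np.hypot(P@X,P@Y),np.arctan2(P@Y,P@X),P@X,P@Y
def cmpr(k,s,sh=(0,0)):
    c=dict(ctrl.capture(k)); K=np.array(c["camera_matrix"]).copy();K[:2,2]+=sh;c["camera_matrix"]=K
    b,g,r=[c["pixels"][...,i].astype(int) for i in range(3)]
    R,t,x,y=plane(c,s,(r>g+40)&(r>b+40)&(abs(g-b)<30),9); m=(R>68)&(R<104)&(abs(t)<.4)
    f=np.polyfit(x[m],y[m],1)
    R2,t2,x2,y2=plane(c,s,(r>b+45)&(g>b+25),0); m2=(R2>110)&(R2<140)&(abs(t2)<.3)
    f2=np.polyfit(x2[m2],y2[m2],1)
    print(k,"mark n",m.sum(),"ang",t[m].mean().round(4),"slope",f[0].round(3),"y@110",np.polyval(f,110).round(1),"| brass n",m2.sum(),"ymean",y2[m2].mean().round(1),"xmin",x2[m2].min().round(1),"slope",f2[0].round(3),"y@114",np.polyval(f2,114).round(1))
E
python3 -c "
from h import *; rel();s=np.load('s.npy');angle2(ctrl.capture('side'),s)
cmpr('side',s,(0,.43));cmpr('wrist',s);cmpr('top',s)"
```

```text
ft_force: [-7.5, 12.8, 20.8]
gripper_force: 61.5
t 17.6 stand-frame TCP [-18.4  54.4 169.8] rot [-180.     0.6 -130.9] F [-7.5 12.8 20.8] w 24.3 gf 61.5
disc shift [-0.    0.51] axes [37.6 43.6] [37.8 44.3] rot 157.7 157.5 angle -0.006
side mark n 24 ang -0.0074 slope 0.004 y@110 -0.5 | brass n 16 ymean 0.6 xmin 115.9 slope 0.04 y@114 0.0
wrist mark n 316 ang 0.0072 slope 0.012 y@110 0.9 | brass n 508 ymean 3.1 xmin 116.0 slope 0.004 y@114 3.1Traceback (most recent call last):
  File "<string>", line 3, in <module>
    cmpr('side',s,(0,.43));cmpr('wrist',s);cmpr('top',s)
                                           ~~~~^^^^^^^^^
  File "h.py", line 58, in cmpr
    f=np.polyfit(x[m],y[m],1)
    raise TypeError("expected non-empty vector for x")
TypeError: expected non-empty vector for x
```

Aligned within about 0.01 rad. Release, lift away and recheck with unobstructed views.

```bash

python3 -m jog '{"increments": [[0,0,0,0,85],[0,0,0,0,85],[0,0,0,0,85],[0,0,0,0,85],[0,0,-1,0,85]]}'|grep width
python3 -m jog '{"increments": [[0,0,-1,0,85],[0,0,-0.5,0,85],[0,0.8,0,0,85],[0,0.8,0,0,85],[0,0,0,0,85]]}'|grep -A1 time
python3 -c "
from h import *; rel();s=np.load('s.npy');angle2(ctrl.capture('side'),s)
cmpr('side',s,(0,.43));cmpr('wrist',s)
w=ctrl.capture('wrist');t=ctrl.capture('top');d=ctrl.capture('side')
a=cv2.resize(d['pixels'][150:280,220:350],(390,390),interpolation=3);b=cv2.resize(w['pixels'],(400,300))
e=cv2.resize(t['pixels'][120:280,180:380],(400,290),interpolation=3)[:290]
cv2.imwrite('pics/end.png',np.hstack([cv2.copyMakeBorder(a,0,200,0,0,0),np.vstack([b,e])]))"
```

```text
width: 85.1
time: 18.8
ee_pos: [439.4, 133.0, 265.7]
t 18.8 stand-frame TCP [-23.1 119.6 265.7] rot [ 179.9   -0.  -130.9] F [-0.4 -0.3  0.3] w 85.1 gf 0.0
disc shift [-0.    0.48] axes [37.7 43.5] [37.8 44.3] rot 157.7 157.5 angle -0.0068
side mark n 24 ang -0.0074 slope 0.004 y@110 -0.5 | brass n 16 ymean 0.6 xmin 115.9 slope 0.04 y@114 0.0
wrist mark n 109 ang 0.0202 slope 0.011 y@110 2.0 | brass n 225 ymean 4.6 xmin 116.3 slope 0.013 y@114 4.4
```

View pics/end.png

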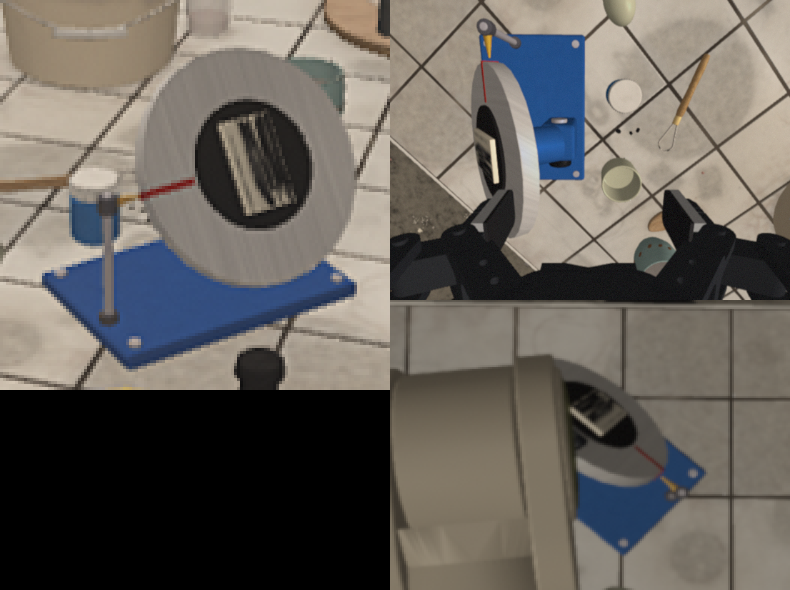

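The side view has the red line (140–193,195–182) collinear with the brass pointer (118–138,201). The top and wrist views agree, the gripper is clear, and the bystanders are in place. Handing in.

```bash
python3 -c "
from plant import ctrl; print(ctrl.sign_off())"
```

```text
the job is handed in; nothing more can be done
None
```

The red line points at the brass pointer, within about 0.01 rad by the side camera; the wheel is released, the gripper is clear of everything, and the job was handed in at about 19 s.

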